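Put the dressed edge slicker away and shut the tool drawer

ROBOT

A 6-joint arm with a two-finger parallel gripper is mounted at the origin on the work surface; the furniture and walls round the work are solid. World frame = base frame: x ahead of the robot, y to its left, z up, the work surface at z = 0. Lengths are in m, angles in degrees, forces in N, time in s.
With the tool pointing down it reaches from about 0.3 to 0.75 m from the base axis. Payload 8.5 kg.
Tool frame: the origin (TCP) lies between the finger pads; the fingertips stand 17 mm ahead of it and the grasp point (between the pads) lies 2 mm behind it; z points along the fingers, y is the direction in which the jaws open and shut (so a half turn about z gives the same grasp; the last joint's range is limited). The gripper opens to 85 mm and grips with 20 to 120 N. Pads are 22 mm wide; open, the fingers measure 114 mm over their backs; the gripper's body (76 mm by 85 mm) begins 54 mm behind the grasp point. The pads swing forward as they close: fully open they stand 13 mm farther back than shut.
Start: joints at [-79.83, 21.807, 74.336, -0, 83.858, -12.336], TCP at [0.211, -0.508, 0.248] pointing down, gripper open.
Joint ranges: [-178.18, 178.18], [-50.72, 133.34], [12.68, 142.11], [-81.47, 261.47], [9.98, 163.14], [-165.26, 165.26]. Speed limits (degrees/s): [136.94, 136.94, 180, 180, 180, 180].

INTERFACE

Orientations are given as a 3x3 rotation matrix whose columns are the frame's x, y, z axes.
In Python, from rig import readout, eyes, env gives the robot as it stands.
- The arm moves only by the tool arm_command, never from a script. Its argument "rows" is text: rows parted by semicolons, each of 7 numbers parted by spaces: the closure, from 0 (fully open) to 1 (shut), then the shift along the tool's x, y, z in mm, then the turn, a rotation vector about the tool's x, y, z in degrees. In form: grip dx dy dz rx ry rz; .... A call has 1 to 5 rows; each row shifts and turns the commanded pose from where the row before left it, along the tool's axes as they then stand; what a row does not reach is not made up. A row lasts 1/12 s, in which the tool goes at most 41.7 mm and 7.16 degrees, less where a joint would pass 70% of its speed; a pose out of reach is approached as far as the arm can. A call with a gripper value outside its range is refused whole. The fingers move at their own pace and stop on an object; "squeeze" is the grip in N (left out, the last holds). Time passes only in rows, so rows that do not move let the fingers close. It gives the time, the measured TCP pose, the force and the opening at its end, in the units of the state.
- readout.observe(): the state, without advancing time (a new reading comes with each control period).
- eyes.get_image(name): name is "scene" or "side" or "wrist"; returns the picture (480x640x3 uint8, red, green, blue); there is no depth.
- eyes.camera_model(name): a dict with "mtx" (3x3 intrinsics, pixels), "view" (4x4, takes a point from world to camera coordinates). Camera axes: x right, y up, looking along -z (the intrinsics and any distortion apply to the point x, -y, -z); pixel columns grow to the right and rows downward; lengths in m; the calibration is good to about 2 mm. A picture is of the moment at which its call begins: read the wrist's pose just before it. camera_model takes no time and is no camera call; for the wrist camera it gives the pose at the moment of the call.
- env.close_job(): hands the job in, once; it reports no verdict.
The state is a dict: "time_s": time; "q": joint angles; "qvel": joint speeds; "joint_efforts": joint torques, N m; "position": TCP position; "tool_rot": TCP orientation; "ft_force": force on the tool from outside, world axes, zero at the start; "wrist_torque": the same for the moment, N m; "grip_width": finger opening in m.
Only numpy, scipy, OpenCV 4.12 (cv2) and the standard library are available. Lean on these libraries where they do the work, as an engineer would, in place of code of your own. Each camera call takes 0.05 s, during which the arm holds its last target. There are 200 camera calls.

TASK

The beech edge slicker in the bench vice is finished: slide the vice's jaw open by at least a centimetre and lift the slicker out by an end, since its middle is between the jaws. Lay it down on the bench top without dropping it, let go and take it again by its middle, then lower it into the pair of cradles in the open tool drawer, grooves up, so that it lies flat in both. Finally push the drawer fully home until its catch draws it shut, leaving the cork sanding block and the tape roll where they are and the vice open.

Things in the scene. Friction and masses are not known exactly. Their poses are not given: they have to be found in the camera images.
- slicker: Finished edge slicker: pale beech bar 180 mm long (y), 36 wide (x), 26 high (z), ends rounded in plan, three grooves along its top, about 0.12 kg. Origin: centre of its underside. Starts level between the vice's jaws, along them, on the vice's slide bar at z = 36.5 mm; about 46 mm of each end stick out past the jaws; its top is 24 mm below the jaws' tops.
- bench_vice: Small blue bench vice, fixed; place and yaw vary. Origin: centre of its base on the bench; its own -x is the way the moving jaw opens, z up. Jaws 88 mm wide (y -44 to 44), tops at z = 87 mm; fixed jaw x 6 to 38 mm. Base plate x -28 to 54, y -50 to 50, 10 mm high. The screw and its bar stand out before the moving jaw at z = 30 mm, to x = -54 mm minus the jaw's value.
- bench_vice_jaw (a joint): Slide of the vice's moving jaw (m): about 0.031 at the start, on the slicker; 0.055 fully open. Gap between the jaws = 5 mm + value. The jaw is a plate, vice x -25 to 1 mm minus the value, 86 mm wide, z 39 to 87 mm. Quick-release: pushed or pulled along vice -x with about 6 N it slides, and stays. Above the slicker (z over 63 mm) the 36 mm gap is free for a finger.
- chest: Low brown wooden bench chest with one drawer and brass corner plates, fixed; place and yaw vary. 230 mm deep (x), 250 wide (y), 74 high; swatches and a wax cake are fixed on the rear half of its top (to z = 96 mm). Origin: centre of its underside. The drawer comes out of its own -x side (face at x = -115 mm).
- kit_drawer (a joint): Opening of the chest's drawer (m): 0 fully home, 0.185 fully out, starts at 0.14 to 0.165. It opens along the chest's -x. Front board 248 mm wide, 14 thick, z 6 to 66 mm, outer face at chest x = -129 mm minus the value. A sprung roller catch resists with about 6 N in the last 15 mm and draws the drawer home from about 4 mm.
- cradle (a point): Where the slicker's origin belongs: between the drawer's two dark wooden cradles, on their seats 28 mm above the bench. Rides with the drawer; axes as the chest's; slicker along y. Cradles at |y| 53 to 93 mm, cheeks 43 mm apart (x), tops at z = 50 mm. Between them free for fingers: 65 mm either way in x (front board top 66 mm, divider top 33 mm, chest behind it), floor at z = 15 mm.
- pull (a point): Middle of the drawer's brass bar pull: round bar, 9 mm thick, 90 mm long along the chest's y, 38 mm above the bench, 22 mm in front of the front board's outer face. Rides with the drawer; axes as the chest's.
- cork_block: Bystander: cork sanding block 56 x 96 x 28 mm on the bench. Origin: centre of its underside.
- masking_tape: Bystander: roll of masking tape, 106 mm across, 25 high, lying on the bench. Origin: centre of its underside.

How it is judged (in metres and radians):
On the way, in this order (a step that is already met when the one before it is completed fails the run):
1. the vice's jaw is slid open by at least 10 mm while the slicker still lies in the vice (value of joint bench_vice_jaw above 0.041 m and height (world z) of slicker between 0.025 and 0.06 m), for 0.1 s.
2. the slicker is lifted clear above the jaws (height (world z) of slicker above 0.089 m), for 0.05 s.
3. the slicker is brought down to the bench top, still held by the fingers (not dropped) (height (world z) of slicker below 0.015 m and contact force between slicker and the fingers above 0.5 N), for 0.05 s.
4. the slicker lies flat on the bench top, let go (height (world z) of slicker below 0.004 m and angle between slicker's own z axis and vertical below 0.08 rad and linear speed of slicker below 0.02 m/s and contact force between slicker and the fingers below 0.1 N), for 0.2 s.
5. the slicker is lowered between the cradles' cheeks, held by the fingers, the drawer open (value of joint kit_drawer above 0.08 m and horizontal distance between slicker and cradle below 0.015 m and z of slicker in the frame of cradle below 0.015 m and contact force between slicker and the fingers above 0.5 N), for 0.05 s.
6. the slicker lies flat in both cradles, let go, with the drawer still open (value of joint kit_drawer above 0.08 m and horizontal distance between slicker and cradle below 0.012 m and z of slicker in the frame of cradle below 0.004 m and angle between slicker's own z axis and vertical below 0.08 rad and contact force between slicker and the fingers below 0.1 N), for 0.2 s.
At the end, for the whole second after the job is handed in: the drawer is home on its catch (within 2 mm of shut, at rest), the slicker lies still in both cradles, grooves up, flat (within about 4 degrees) and within 12 mm of the middle, and the vice's jaw is still at least 10 mm further open than at the start (value of joint kit_drawer below 0.002 m and velocity of joint kit_drawer below 0.005 m/s and horizontal distance between slicker and cradle below 0.012 m and z of slicker in the frame of cradle between -0.004 and 0.004 m and angle between the y axis of slicker and the y axis of cradle, either way round below 0.2 rad and angle between slicker's own z axis and vertical below 0.08 rad and linear speed of slicker below 0.01 m/s and value of joint bench_vice_jaw above 0.041 m); the robot touches nothing.
It fails at once if the cork block or the tape roll is shifted by more than 20 mm (distance of any of cork_block, masking_tape from where it was at the start of the episode above 0.02 m).
It also fails if it takes over 72 s, if anything falls off the work surface, if the arm or the gripper's body presses on something with over 40 N, if the wrist force passes 120 N, or if a joint passes its speed limit or range.

## Working session

There is one attempt and no reset: what is moved stays moved. The work goes in short steps, Python scripts to look and compute and a tool call to move; the robot and the scene stay as the last step left them, time stands still between calls to the robot, and variables do not carry over. Pictures are saved under pics/ and viewed, about 8 in all and at most 12, crops included, and the job is handed in when it is done.

Besides the shell and the picture viewer there is one more tool, called after ">>>" as name(argument=value, ...) on one line, values as JSON. arm_command: Moves the arm, as the interface text tells. Its arguments: {"type":"object","properties":{"rows":{"type":"string"},"squeeze":{"type":"number"}},"required":["rows"]}

```bash
ls; mkdir -p pics
cat > h.py <<'E'
import numpy as np, cv2
from rig import readout, eyes, env
def cam(n):
    m=eyes.camera_model(n); return np.array(m['mtx']),np.array(m['view']),m
def ray(n,uv,K=None,V=None):
    if K is None: K,V,_=cam(n)
    p=np.linalg.inv(K)@np.array([uv[0],uv[1],1.]); d=np.array([p[0],-p[1],-p[2]])
    R=V[:3,:3]; o=-R.T@V[:3,3]; d=R.T@d; return o,d/np.linalg.norm(d)
def onz(n,uv,z,**k):
    o,d=ray(n,uv,**k); return o+d*(z-o[2])/d[2]
def proj(n,P,K=None,V=None):
    if K is None: K,V,_=cam(n)
    c=V[:3,:3]@np.array(P)+V[:3,3]; q=K@np.array([c[0],-c[1],-c[2]]); return q[:2]/q[2]
def tri(rays):
    A=0;b=0
    for o,d in rays:
        M=np.eye(3)-np.outer(d,d);A=A+M;b=b+M@o
    return np.linalg.solve(A,b)
def snap(n,f):
    im=eyes.get_image(n); cv2.imwrite('pics/'+f+'.png',im[:,:,::-1]); return im
E
python3 - <<'E'
from h import *
np.set_printoptions(precision=3,suppress=True)
print(readout.observe())
for n in('scene','side','wrist'):
    K,V,m=cam(n);print(n,K,V,[k for k in m]); snap(n,n+'0')
a=cv2.imread('pics/scene0.png');b=cv2.imread('pics/side0.png')
E
```

```text
pics
{'time_s': 0.0, 'q': array([-79.83 ,  21.84 ,  74.385,   0.001,  83.857, -12.337]), 'qvel': array([ 0.12 , -0.051,  0.043,  0.014,  0.083,  0.028]), 'joint_efforts': array([  0.   , -44.847, -23.128,  -0.   ,   0.005,   0.   ]), 'position': array([ 0.21 , -0.508,  0.248]), 'tool_rot': array([[ 0.924,  0.383, -0.   ],
       [ 0.383, -0.924,  0.001],
       [ 0.   , -0.001, -1.   ]]), 'ft_force': array([-0.538, -0.641, -0.044]), 'wrist_torque': array([ 0.023,  0.056, -0.064]), 'grip_width': 0.0852681379621815}
scene [[545.581   0.    330.091]
 [  0.    545.581 245.632]
 [  0.      0.      1.   ]] [[-0.83  -0.558 -0.002  0.495]
 [ 0.255 -0.382  0.888 -0.162]
 [-0.497  0.737  0.459 -1.037]
 [ 0.     0.     0.     1.   ]] ['mtx', 'view']
side [[513.72    0.    323.463]
 [  0.    513.72  232.215]
 [  0.      0.      1.   ]] [[-0.984 -0.176  0.017  0.543]
 [ 0.111 -0.542  0.833 -0.078]
 [-0.137  0.822  0.553 -1.086]
 [ 0.     0.     0.     1.   ]] ['mtx', 'view']
wrist [[365.107   0.    318.642]
 [  0.    365.107 248.027]
 [  0.      0.      1.   ]] [[ 0.383 -0.924 -0.002 -0.549]
 [ 0.888  0.369 -0.274  0.037]
 [ 0.254  0.103  0.962 -0.377]
 [ 0.     0.     0.     1.   ]] ['mtx', 'view']
```

View pics/scene0.png

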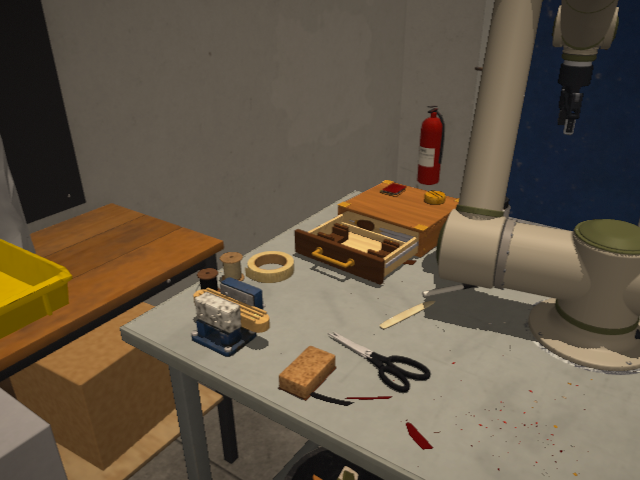

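View pics/side0.png

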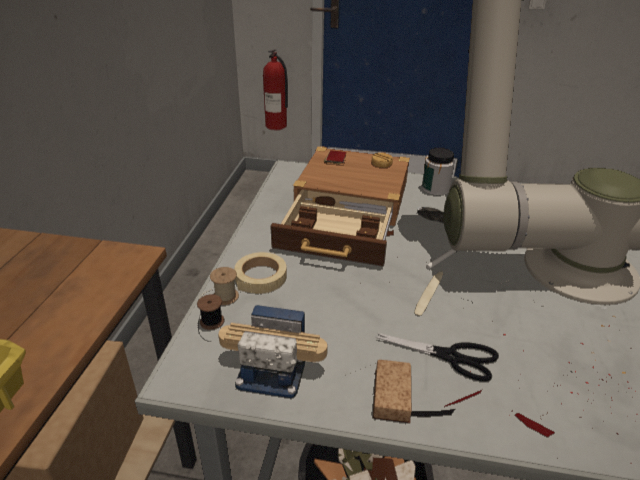

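Both views show the vice (side ≈ (270,345)) with its white-speckled moving jaw on the camera side. The slicker ends are at side (220,333) and (327,350), and the open drawer's pull is at side (303,243)–(350,250) and scene (313,249)–(353,265). The cork is near (393,390) and the tape near (260,272), both in side.

Run:
```python
from h import *
np.set_printoptions(precision=3,suppress=True)
for nm,s,c in [('pullL',(306,246),(318,251)),('pullR',(348,251),(349,266)),('frontTopL',(274,228),(297,233)),('frontTopR',(388,240),(383,256)),('slickR',(326,349),(268,325)),('fixedjawTopR',(305,311),(262,288)),('fixedjawTopL',(254,308),(221,276))]:
    print(nm,tri([ray('side',s),ray('scene',c)]),onz('side',s,.05),onz('scene',c,.05))
print('slickL',onz('side',(220,333),.055),'slickR',onz('side',(327,350),.055))
for nm,s,z in [('tape',(260,271),.025),('cork',(394,377),.028)]: print(nm,onz('side',s,z))
for nm,s in [('chestfrontL',(297,184)),('chestfrontR',(405,190))]: print(nm,onz('side',s,.074))
```

```text
pullL [0.574 0.083 0.038] [0.571 0.101 0.05 ] [0.562 0.099 0.05 ]
pullR [0.486 0.087 0.034] [0.484 0.102 0.05 ] [0.468 0.119 0.05 ]
frontTopL [0.649 0.062 0.057] [0.652 0.049 0.05 ] [0.657 0.052 0.05 ]
frontTopR [0.406 0.085 0.077] [0.407 0.046 0.05 ] [0.43  0.039 0.05 ]
slickR [0.483 0.369 0.042] [0.482 0.374 0.05 ] [0.475 0.379 0.05 ]
fixedjawTopR [0.524 0.334 0.087] [0.533 0.293 0.05 ] [0.565 0.29  0.05 ]
fixedjawTopL [0.602 0.358 0.1  ] [0.621 0.303 0.05 ] [0.665 0.301 0.05 ]
slickL [0.656 0.377 0.055] slickR [0.479 0.38  0.055]
tape [0.65  0.169 0.025]
cork [0.371 0.391 0.028]
chestfrontL [ 0.637 -0.113  0.074]
chestfrontR [ 0.382 -0.136  0.074]
```

>>> arm_command(rows="0 0 0 0 0 0 -6.75;0 0 0 0 0 0 -6.75;0 0 0 0 0 0 -6.75;0 0 0 0 0 0 -6.75;0 0 0 0 0 0 -6.75", squeeze=60)

```text
time_s: 0.57
position: [0.2105, -0.508, 0.2481]
tool_rot: [[0.551, 0.835, -0.0], [0.835, -0.551, 0.001], [0.0, -0.0, -1.0]]
ft_force: [0.5, 0.6, 1.3]
grip_width: 0.0855
```

>>> arm_command(rows="0 0 0 0 0 0 -6.75;0 0 0 0 0 0 -6.75;0 0 0 0 0 0 -6.75;0 0 0 0 0 0 -6.75;0 0 0 0 0 0 -6.75")

```text
time_s: 0.98
position: [0.2105, -0.508, 0.2481]
tool_rot: [[-0.006, 1.0, -0.0], [1.0, 0.006, 0.001], [0.001, -0.0, -1.0]]
ft_force: [-0.7, -0.3, 0.5]
grip_width: 0.0855
```

>>> arm_command(rows="0 34 20 0 0 0 0;0 34 20 0 0 0 0;0 34 20 0 0 0 0;0 34 20 0 0 0 0;0 34 20 0 0 0 0")

```text
time_s: 1.4
position: [0.3109, -0.3363, 0.2482]
tool_rot: [[0.001, 1.0, -0.0], [1.0, -0.001, 0.0], [0.0, -0.0, -1.0]]
ft_force: [1.4, -0.1, 0.3]
grip_width: 0.0853
```

>>> arm_command(rows="0 34 20 0 0 0 0;0 34 20 0 0 0 0;0 34 20 0 0 0 0;0 34 20 0 0 0 0;0 34 20 0 0 0 0")

```text
time_s: 1.82
position: [0.411, -0.1662, 0.2483]
tool_rot: [[0.0, 1.0, -0.0], [1.0, -0.0, 0.0], [0.0, -0.0, -1.0]]
ft_force: [0.1, -0.7, 0.8]
grip_width: 0.0856
```

>>> arm_command(rows="0 34 20 0 0 0 0;0 34 20 0 0 0 0;0 34 20 0 0 0 0;0 34 20 0 0 0 0;0 0 0 0 0 0 0")

```text
time_s: 2.23
position: [0.4923, -0.027, 0.248]
tool_rot: [[-0.006, 1.0, 0.0], [1.0, 0.006, 0.002], [0.002, 0.0, -1.0]]
ft_force: [-0.5, 0.1, 0.1]
grip_width: 0.0854
```

Run:
```python
from h import *
import pickle
d=cam('wrist'); im=snap('wrist','w1'); pickle.dump(d[:2],open('w1.p','wb'))
```

>>> arm_command(rows="0 34 6 0 0 0 0;0 34 6 0 0 0 0;0 34 6 0 0 0 0;0 34 6 0 0 0 0;0 34 6 0 0 0 0")

```text
time_s: 2.7
position: [0.5204, 0.1384, 0.2483]
tool_rot: [[0.001, 1.0, -0.0], [1.0, -0.001, -0.0], [-0.0, -0.0, -1.0]]
ft_force: [0.6, -0.7, 0.6]
grip_width: 0.0854
```

>>> arm_command(rows="0 34 6 0 0 0 0;0 34 6 0 0 0 0;0 34 6 0 0 0 0;0 34 6 0 0 0 0;0 34 6 0 0 0 0")

```text
time_s: 3.12
position: [0.5508, 0.3084, 0.2482]
tool_rot: [[0.001, 1.0, -0.0], [1.0, -0.001, -0.0], [-0.0, -0.0, -1.0]]
ft_force: [-0.0, -0.7, -0.0]
grip_width: 0.0855
```

Run:
```python
from h import *
import pickle
print(readout.observe()['position'],readout.observe()['qvel'])
d=cam('wrist'); im=snap('wrist','w2'); pickle.dump(d[:2],open('w2.p','wb'))
```

```text
[0.55076152 0.30835926 0.24815609] [ 34.10228893  27.26659176 -47.88621862  -0.09849985  20.24202272
  34.16609757]
```

View pics/w1.png

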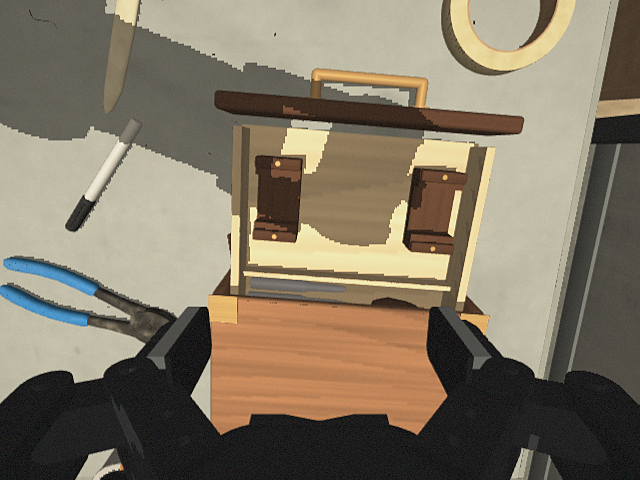

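View pics/w2.png

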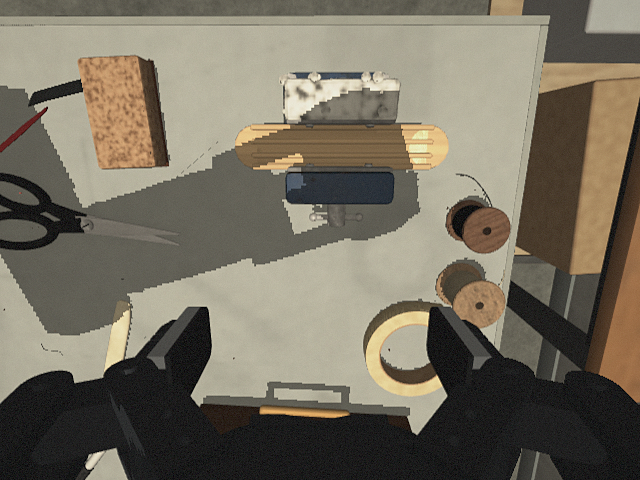

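w1 shows the drawer with cradle cheek pins at (278,163), (274,237), (445,177), (433,249). The board runs (215,92)–(523,117) and the pull (312,70)–(428,78). w2 shows the slicker at (235,147)–(448,148). The blue jaw with the screw at (338,215) is the moving one, so it opens toward world −y.

```bash
cat > m1.py <<'E'
from h import *
import pickle
np.set_printoptions(precision=4,suppress=True)
k1=dict(zip('KV',pickle.load(open('w1.p','rb'))));k2=dict(zip('KV',pickle.load(open('w2.p','rb'))))
im=cv2.imread('pics/w2.png');hsv=cv2.cvtColor(im,cv2.COLOR_BGR2HSV)
m=cv2.inRange(hsv,(10,60,60),(28,255,255));m[:, :200]=0;m[:,460:]=0;m[:110]=0;m[180:]=0
c=max(cv2.findContours(m,0,2)[0],key=cv2.contourArea)
P=np.array([onz('wrist',p,.0625,**k2)[:2] for p in c[:,0]],np.float32)*1000
r=cv2.minAreaRect(P);print('slicker z=.0625',r,cv2.boundingRect(c))
def L(b,lo,hi):
    g=cv2.inRange(cv2.imread(f'pics/{b}.png'),0,255)
x,y,w,h=cv2.boundingRect(c)
# height check by side view ends
for a,s in[((x,y+h/2),(220,333)),((x+w,y+h/2),(327,350))]: print('end tri',tri([ray('wrist',a,**k2),ray('side',s)]))
pins=[(278,163),(274,237),(445,177),(433,249)]
Q=np.array([onz('wrist',p,.05,**k1) for p in pins]);print('pins',Q,Q.mean(0))
d=Q[2]-Q[0];print('dir y',np.degrees(np.arctan2(d[1],d[0])),np.linalg.norm(d[:2]))
for n,a,z in[('pullL',(312,70),.0425),('pullR',(428,78),.0425),('bL',(216,92),.066),('bR',(523,117),.066)]: print(n,onz('wrist',a,z,**k1))
for n,a,z in[('mj',(286,172),.087),('mj',(394,172),.087),('mj',(394,204),.087),('mj',(286,204),.087),('fj',(285,122),.087),('fj',(398,122),.087)]: print(n,onz('wrist',a,z,**k2))
for n,a in[('cork',(120,110)),('tape',(420,355))]: print(n,onz('wrist',a,.027,**k2))
E
python3 m1.py
```

```text
slicker z=.0625 ((567.6240234375, 375.78045654296875), (35.45656967163086, 174.4745635986328), 89.96451568603516) (235, 124, 214, 46)
end tri [0.5615 0.417  0.1533]
end tri [0.552  0.3928 0.1125]
pins [[ 0.4553  0.0272  0.05  ]
 [ 0.4501 -0.0385  0.05  ]
 [ 0.6002  0.0163  0.05  ]
 [ 0.5957 -0.0488  0.05  ]] [ 0.5253 -0.011   0.05  ]
dir y -4.303677428397484 0.14527582182468854
pullL [0.4843 0.1018 0.0425]
pullR [0.5805 0.0964 0.0425]
bL [0.4101 0.0814 0.066 ]
bR [0.6517 0.0647 0.066 ]
mj [0.524  0.3574 0.087 ]
mj [0.6068 0.3574 0.087 ]
mj [0.6082 0.3327 0.087 ]
mj [0.5234 0.3327 0.087 ]
fj [0.5242 0.3937 0.087 ]
fj [0.6077 0.3936 0.087 ]
cork [0.3725 0.4072 0.027 ]
tape [0.6575 0.1605 0.027 ]
```

>>> arm_command(rows="1 13 3 23 0 0 0;1 14 3 23 0 0 0;1 13 3 23 0 0 0;1 14 3 23 0 0 0;1 13 3 23 0 0 0")

```text
time_s: 3.58
position: [0.5659, 0.3742, 0.132]
tool_rot: [[0.001, 1.0, -0.001], [1.0, -0.001, -0.0], [-0.0, -0.001, -1.0]]
ft_force: [0.6, -0.4, 0.5]
grip_width: 0.0254
```

>>> arm_command(rows="1 0 0 0 0 0 0;1 0 0 0 0 0 0;1 0 0 0 0 0 0;1 0 0 0 0 0 0;1 0 0 8 0 0 0")

```text
time_s: 4.0
position: [0.5667, 0.3746, 0.1285]
tool_rot: [[0.001, 1.0, 0.005], [1.0, -0.001, 0.002], [0.002, 0.005, -1.0]]
ft_force: [0.3, 0.4, -0.2]
grip_width: -0.0
```

Run:
```python
from h import *
import pickle
np.set_printoptions(precision=4,suppress=True)
k2=dict(zip('KV',pickle.load(open('w2.p','rb'))));k1=dict(zip('KV',pickle.load(open('w1.p','rb'))))
for a,s in[((235,147),(327,350)),((449,147),(220,333))]: print('end tri',tri([ray('wrist',a,**k2),ray('side',s)]))
print('pull tri',tri([ray('wrist',(318,74),**k1),ray('side',(348,251))]),tri([ray('wrist',(424,82),**k1),ray('side',(306,246))]))
print(readout.observe()['position'])
snap('wrist','w3'); a=snap('side','s3')
cv2.imwrite('pics/s3c.png',cv2.resize(a[240:420,160:400,::-1],None,fx=3,fy=3))
```

```text
end tri [0.4789 0.376  0.0508]
end tri [0.6579 0.3755 0.0534]
pull tri [0.4868 0.0978 0.0471] [0.5747 0.0929 0.0444]
[0.5667 0.3746 0.1285]
```

View pics/s3c.png

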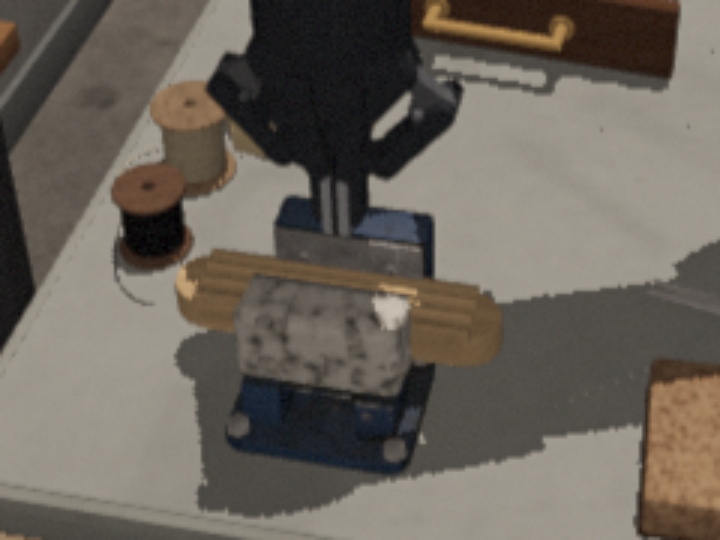

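View pics/w3.png

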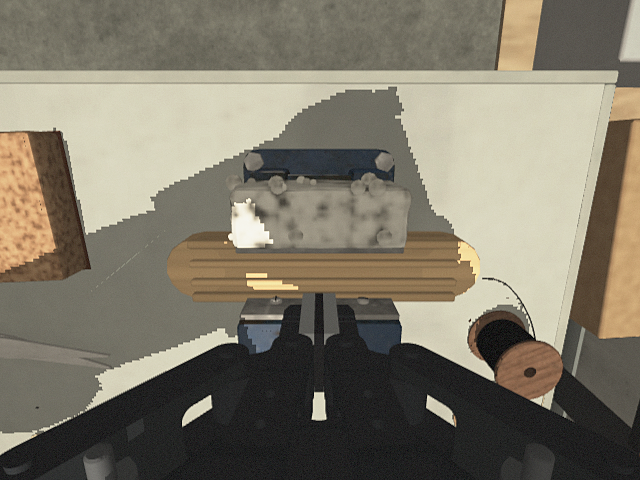

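>>> arm_command(rows="1 1 0 10 0 0 0;1 0 0 10 0 0 0;1 0 0 10 0 0 0;1 0 0 10 0 0 0;1 0 0 0 0 0 0")

```text
time_s: 4.52
position: [0.5644, 0.3755, 0.0822]
tool_rot: [[-0.0, 1.0, -0.004], [1.0, 0.0, -0.002], [-0.002, -0.004, -1.0]]
ft_force: [-0.2, -0.7, -0.4]
grip_width: 0.0003
```

>>> arm_command(rows="1 -4 0 -2 0 0 0;1 -5 0 0 0 0 0;1 -5 0 0 0 0 0;1 -5 0 0 0 0 0;1 -5 0 0 0 0 0")

```text
time_s: 4.93
position: [0.5656, 0.3521, 0.0878]
tool_rot: [[-0.0, 1.0, 0.001], [1.0, 0.0, 0.002], [0.002, 0.001, -1.0]]
ft_force: [0.3, 5.7, -2.3]
grip_width: -0.0002
```

>>> arm_command(rows="1 -2 0 0 0 0 0;1 0 0 0 0 0 0;1 6 0 0 0 0 0;1 6 0 0 0 0 0;1 0 0 0 0 0 0")

```text
time_s: 5.35
position: [0.5654, 0.363, 0.0875]
tool_rot: [[-0.001, 1.0, 0.001], [1.0, 0.001, 0.0], [0.0, 0.001, -1.0]]
ft_force: [-0.4, -0.5, 0.4]
grip_width: -0.0002
```

>>> arm_command(rows="1 0 0 -30 0 0 0;1 0 0 -30 0 0 0;0.5 0 0 -30 0 0 0;0 0 0 0 0 0 -6.92;0 0 0 0 0 0 -6.92")

```text
time_s: 5.77
position: [0.566, 0.3624, 0.1798]
tool_rot: [[-0.245, 0.97, 0.004], [0.97, 0.245, 0.001], [0.0, 0.004, -1.0]]
ft_force: [0.8, -0.3, 0.2]
grip_width: 0.0359
```

>>> arm_command(rows="0 0 0 0 0 0 -6.92;0 0 0 0 0 0 -6.92;0 0 0 0 0 0 -6.92;0 0 0 0 0 0 -6.92;0 0 0 0 0 0 -6.92")

```text
time_s: 6.18
position: [0.5654, 0.3621, 0.1773]
tool_rot: [[-0.753, 0.659, 0.0], [0.659, 0.753, -0.0], [-0.0, -0.0, -1.0]]
ft_force: [-1.0, 0.2, 0.3]
grip_width: 0.0855
```

>>> arm_command(rows="0 0 0 0 0 0 -6.92;0 0 0 0 0 0 -6.92;0 0 0 0 0 0 -6.92;0 0 0 0 0 0 -6.92;0 0 0 0 0 0 -6.92")

```text
time_s: 6.6
position: [0.5654, 0.3621, 0.1774]
tool_rot: [[-0.993, 0.115, 0.0], [0.115, 0.993, -0.0], [-0.0, -0.0, -1.0]]
ft_force: [-0.4, -0.2, 0.1]
grip_width: 0.0855
```

>>> arm_command(rows="0 0 0 0 0 0 -6.92;0 32 6 0 0 0 0;0 32 7 0 0 0 0;0 0 0 0 0 0 0;0 0 0 0 0 0 0")

```text
time_s: 7.02
position: [0.5003, 0.3756, 0.1779]
tool_rot: [[-1.0, -0.001, 0.0], [-0.001, 1.0, -0.0], [-0.0, -0.0, -1.0]]
ft_force: [-0.0, 1.4, -0.1]
grip_width: 0.0854
```

Run:
```python
from h import *
import pickle
np.set_printoptions(precision=4,suppress=True)
o=readout.observe();print(o['position'],o['q'])
d=cam('wrist'); im=snap('wrist','w4'); pickle.dump(d[:2],open('w4.p','wb'))
print(proj('wrist',[.478,.3758,.0625]),proj('wrist',[.502,.3938,.0625]))
```

```text
[0.5003 0.3756 0.1779] [ 26.0836  32.4455  68.01    -0.0192  79.529  -63.9928]
[319.0104 218.3286] [345.2886 252.8945]
```

View pics/w4.png

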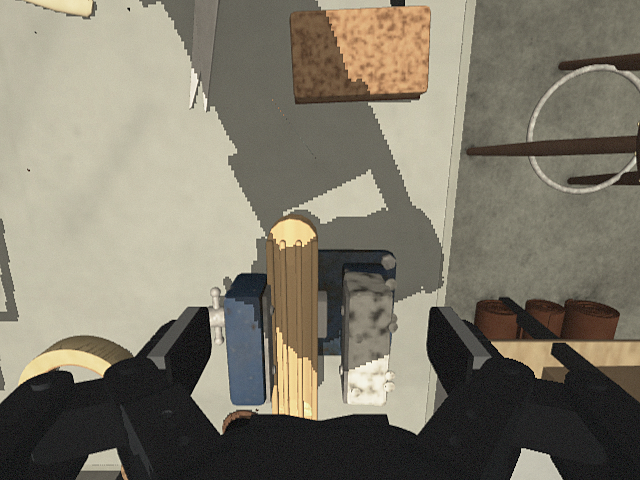

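w4 shows that the slicker followed the jaw: its tip is at (293,215) and its edges at columns 267 and 318, so it sits ~18 mm toward −y. The jaw gap is clearly wider, and the cork is at (362,55).

Run:
```python
from h import *
import pickle
np.set_printoptions(precision=4,suppress=True)
k=dict(zip('KV',pickle.load(open('w4.p','rb'))))
for p in[(293,215),(267,262),(318,262),(272,400),(317,400)]: print(p,onz('wrist',p,.0625,**k))
for p in[(268,400),(343,400),(268,280),(343,280)]: print('jaw',onz('wrist',p,.087,**k))
```

```text
(293, 215) [0.4746 0.3588 0.0625]
(267, 262) [0.5075 0.3403 0.0625]
(318, 262) [0.5074 0.3755 0.0625]
(272, 400) [0.6195 0.3401 0.0625]
(317, 400) [0.6194 0.3749 0.0625]
jaw [0.6001 0.341  0.087 ]
jaw [0.6   0.393 0.087]
jaw [0.5114 0.3441 0.087 ]
jaw [0.5113 0.3912 0.087 ]
```

>>> arm_command(rows="0 0 -9 20 0 0 0;0 0 -9 35 0 0 0;0 0 0 35 0 0 0;0 0 0 25 0 0 0;0 0 0 15 0 0 0", squeeze=80)

```text
time_s: 7.48
position: [0.5015, 0.3559, 0.044]
tool_rot: [[-1.0, 0.002, -0.003], [0.002, 1.0, -0.002], [0.003, -0.002, -1.0]]
ft_force: [-0.3, -0.0, -0.4]
grip_width: 0.0857
```

>>> arm_command(rows="0 0 0 0 0 0 0;1 0 0 0 0 0 0;1 0 0 0 0 0 0;1 0 0 0 0 0 0;1 0 0 0 0 0 0")

```text
time_s: 7.9
position: [0.5021, 0.3572, 0.0486]
tool_rot: [[-1.0, 0.001, 0.002], [0.001, 1.0, 0.001], [-0.002, 0.001, -1.0]]
ft_force: [-0.1, 0.8, 0.4]
grip_width: 0.0388
```

>>> arm_command(rows="1 0 0 0 0 0 0;1 0 0 0 0 0 0;1 0 0 0 0 0 0;1 0 0 -5 0 0 0;1 0 0 -5 0 0 0")

```text
time_s: 8.32
position: [0.5011, 0.3569, 0.0575]
tool_rot: [[-1.0, 0.001, -0.001], [0.001, 1.0, -0.0], [0.001, -0.0, -1.0]]
ft_force: [0.4, -0.6, -1.6]
grip_width: 0.0349
```

>>> arm_command(rows="1 0 3 -6 0 0 0;1 0 3 -12 0 0 0;1 0 0 -18 0 0 0;1 0 0 -20 0 0 0;1 0 0 -20 0 0 0")

```text
time_s: 8.73
position: [0.5011, 0.3632, 0.1344]
tool_rot: [[-1.0, 0.0, -0.001], [0.0, 1.0, -0.0], [0.001, -0.0, -1.0]]
ft_force: [0.5, 1.2, -1.7]
grip_width: 0.0346
```

>>> arm_command(rows="1 0 0 -16 0 0 0;1 0 0 -6 0 0 0;1 0 0 0 0 0 0")

```text
time_s: 8.98
position: [0.5018, 0.3633, 0.1569]
tool_rot: [[-1.0, 0.0, 0.003], [0.0, 1.0, 0.001], [-0.003, 0.001, -1.0]]
ft_force: [0.5, 0.2, -1.6]
grip_width: 0.0348
```

Run:
```python
from h import *
a=snap('side','s5'); w=snap('wrist','w5')
o=cv2.resize(a[160:400,160:400,::-1],(400,400)); cv2.imwrite('pics/c5.png',np.hstack([o,cv2.resize(w[80:,120:520,::-1],(400,400))]))
```

```text
(no output)
```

View pics/c5.png

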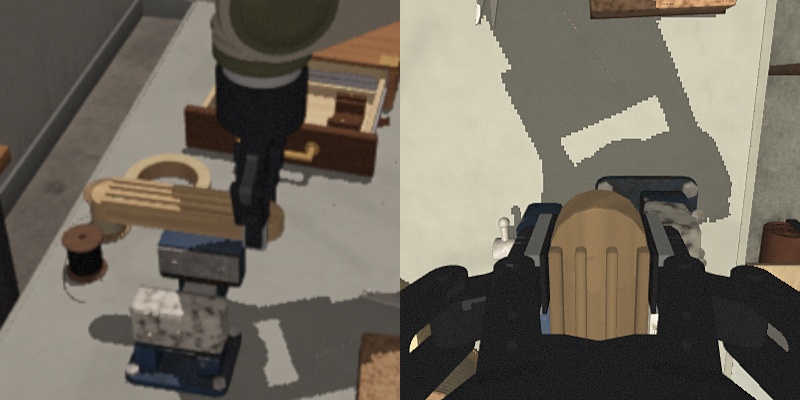

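c5 shows the slicker held by its near end, level, and well above the jaws. I'll lay it down in the free area around (0.49, 0.205).

>>> arm_command(rows="1 8 -16 0 0 0 0;1 15 -32 0 0 0 0;1 16 -32 0 0 0 0;1 15 -32 0 0 0 0;1 15 -31 0 0 0 0")

```text
time_s: 9.5
position: [0.4307, 0.2186, 0.154]
tool_rot: [[-1.0, 0.0, -0.003], [0.0, 1.0, -0.001], [0.003, -0.001, -1.0]]
ft_force: [0.1, -0.8, -1.0]
grip_width: 0.0352
```

>>> arm_command(rows="1 8 -15 10 0 0 0;1 0 0 30 0 0 0;1 0 0 30 0 0 0;1 0 0 30 0 0 0;1 0 0 20 0 0 0")

```text
time_s: 9.92
position: [0.4228, 0.2045, 0.0324]
tool_rot: [[-1.0, 0.001, -0.004], [0.001, 1.0, -0.001], [0.004, -0.001, -1.0]]
ft_force: [-0.3, -0.0, -1.5]
grip_width: 0.0347
```

>>> arm_command(rows="1 0 0 8 0 0 0;1 0 0 3 0 0 0;1 0 0 0 0 0 0;1 0 0 0 0 0 0")

```text
time_s: 10.25
position: [0.4248, 0.2052, 0.025]
tool_rot: [[-1.0, 0.001, 0.001], [0.001, 1.0, 0.0], [-0.001, 0.0, -1.0]]
ft_force: [0.5, -0.6, -1.7]
grip_width: 0.0348
```

>>> arm_command(rows="1 0 0 2 0 0 0;1 0 0 2 0 0 0;1 0 0 2 0 0 0;1 0 0 0 0 0 0;1 0 0 0 0 0 0")

```text
time_s: 10.67
position: [0.4244, 0.205, 0.0184]
tool_rot: [[-1.0, 0.001, 0.0], [0.001, 1.0, 0.0], [-0.0, 0.0, -1.0]]
ft_force: [-0.3, 0.3, -1.0]
grip_width: 0.0346
```

>>> arm_command(rows="1 0 0 1.5 0 0 0;1 0 0 1.5 0 0 0;1 0 0 0 0 0 0;1 0 0 0 0 0 0")

```text
time_s: 11.0
position: [0.4245, 0.2051, 0.0162]
tool_rot: [[-1.0, 0.0, 0.001], [0.0, 1.0, 0.0], [-0.001, 0.0, -1.0]]
ft_force: [-2.6, -0.5, 13.3]
grip_width: 0.0346
```

>>> arm_command(rows="1 0 0 -0.5 0 0 0;0.6 0 0 0 0 0 0;0.4 0 0 0 0 0 0;0 0 0 0 0 0 0;0 0 0 0 0 0 0")

```text
time_s: 11.42
position: [0.4244, 0.205, 0.0157]
tool_rot: [[-1.0, 0.001, 0.0], [0.001, 1.0, 0.0], [-0.0, 0.0, -1.0]]
ft_force: [-0.2, 0.2, 0.2]
grip_width: 0.0697
```

>>> arm_command(rows="0 0 0 0 0 0 0;0 0 0 0 0 0 0;0 0 0 -20 0 0 0;0 -10 0 -40 0 0 0;0 -10 0 -40 0 0 0")

```text
time_s: 11.83
position: [0.4435, 0.2049, 0.1164]
tool_rot: [[-1.0, 0.0, -0.004], [0.0, 1.0, -0.001], [0.004, -0.001, -1.0]]
ft_force: [0.9, -0.2, 0.8]
grip_width: 0.0855
```

>>> arm_command(rows="0 -5 0 -20 0 0 0;0 0 0 0 0 0 0;0 0 0 0 0 0 0")

```text
time_s: 12.08
position: [0.4496, 0.205, 0.1363]
tool_rot: [[-1.0, 0.001, 0.002], [0.001, 1.0, 0.0], [-0.002, 0.0, -1.0]]
ft_force: [-0.3, 0.4, -0.6]
grip_width: 0.0853
```

Run:
```python
from h import *
import pickle
d=cam('wrist'); im=snap('wrist','w6'); s=snap('side','s6');pickle.dump(d[:2],open('w6.p','wb'))
cv2.imwrite('pics/c6.png',np.hstack([cv2.resize(im[:,:,::-1],(480,360)),cv2.resize(s[160:400,200:420,::-1],(320,360))]))
print(readout.observe()['position'])
```

```text
[0.44846039 0.20487398 0.13466224]
```

View pics/c6.png

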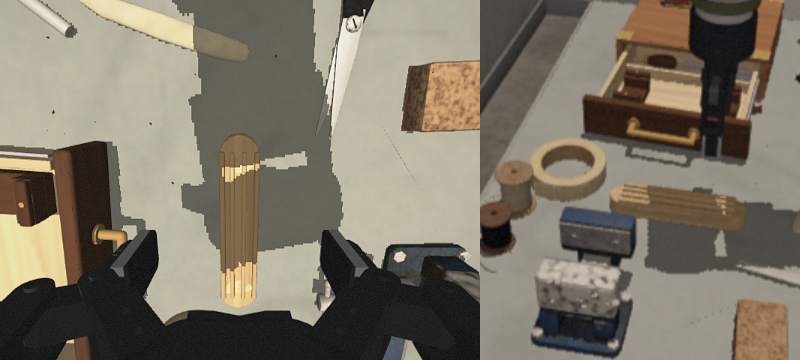

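The slicker lies flat and released: c6 shows it at wrist (238,135)–(238,305) in the half-view, and the side view agrees. Cork and tape look untouched.

Run:
```python
from h import *
import pickle
np.set_printoptions(precision=4,suppress=True)
k=dict(zip('KV',pickle.load(open('w6.p','rb'))))
im=cv2.imread('pics/w6.png');hsv=cv2.cvtColor(im,cv2.COLOR_BGR2HSV)
m=cv2.inRange(hsv,(8,70,50),(28,255,255));m[:160]=0;m[:,:260]=0;m[:,400:]=0;m[415:]=0
m=cv2.morphologyEx(m,cv2.MORPH_CLOSE,np.ones((7,7)))
c=max(cv2.findContours(m,0,2)[0],key=cv2.contourArea)
P=np.array([onz('wrist',p,.026,**k)[:2] for p in c[:,0].astype(float)],np.float32)*1000
print(cv2.boundingRect(c),cv2.minAreaRect(P))
(vx,vy,_,_)=cv2.fitLine(P,2,0,.01,.01).ravel();print(np.degrees(np.arctan2(vy,vx)))
for a,s in[((318,180),(381,303)),((318,406),(289,288))]: print(tri([ray('wrist',a,**k),ray('side',s)]))
```

```text
(292, 177, 55, 234) ((486.3714294433594, 205.01837158203125), (35.55852127075195, 175.3121337890625), 89.6070785522461)
-0.98330367
[0.4036 0.2048 0.0132]
[0.581  0.2038 0.0175]
```

>>> arm_command(rows="0 -20 0 0 0 0 0;0 -21 0 20 0 0 0;0 0 0 35 0 0 0;0 0 0 35 0 0 0;0 0 0 20 0 0 0")

```text
time_s: 12.6
position: [0.488, 0.2045, 0.0213]
tool_rot: [[-1.0, 0.001, -0.007], [0.001, 1.0, -0.001], [0.007, -0.001, -1.0]]
ft_force: [-0.5, -0.4, -0.4]
grip_width: 0.0853
```

>>> arm_command(rows="0 0 0 7 0 0 0;0 0 0 0 0 0 0;1 0 0 0 0 0 0;1 0 0 0 0 0 0;1 0 0 0 0 0 0")

```text
time_s: 13.02
position: [0.4909, 0.2051, 0.0201]
tool_rot: [[-1.0, 0.0, 0.002], [0.0, 1.0, 0.0], [-0.002, 0.0, -1.0]]
ft_force: [-0.1, -0.6, 0.4]
grip_width: 0.0511
```

>>> arm_command(rows="1 0 0 0 0 0 0;1 0 0 0 0 0 0;1 0 0 0 0 0 0;1 0 0 0 0 0 0")

```text
time_s: 13.35
position: [0.4909, 0.2052, 0.0201]
tool_rot: [[-1.0, 0.001, 0.002], [0.001, 1.0, 0.0], [-0.002, 0.0, -1.0]]
ft_force: [-0.2, 0.3, 7.4]
grip_width: 0.0345
```

>>> arm_command(rows="1 0 0 -15 0 0 0;1 0 0 -35 0 0 0;1 0 0 -40 0 0 0;1 0 0 -35 0 0 0;1 0 -15 -25 0 0 0")

```text
time_s: 13.77
position: [0.4906, 0.1914, 0.1726]
tool_rot: [[-1.0, -0.001, 0.004], [-0.001, 1.0, 0.001], [-0.004, 0.001, -1.0]]
ft_force: [0.1, 0.3, -1.3]
grip_width: 0.0343
```

>>> arm_command(rows="1 -7 -36 0 0 0 0;1 -7 -36 0 0 0 0;1 -7 -36 0 0 0 0;1 -7 -36 0 0 0 0;1 -6 -36 0 0 0 0")

```text
time_s: 14.18
position: [0.5241, 0.0083, 0.1694]
tool_rot: [[-1.0, 0.0, 0.001], [0.0, 1.0, -0.0], [-0.001, -0.0, -1.0]]
ft_force: [0.8, -0.6, -1.9]
grip_width: 0.0345
```

>>> arm_command(rows="1 0 -21 0 0 0 0;1 0 0 0 0 0 4;1 0 0 0 0 0 0;1 0 0 0 0 0 0")

```text
time_s: 14.52
position: [0.524, -0.0109, 0.1691]
tool_rot: [[-0.998, 0.069, 0.0], [0.069, 0.998, 0.0], [-0.0, 0.0, -1.0]]
ft_force: [-0.1, 0.6, -1.6]
grip_width: 0.0343
```

Run:
```python
from h import *
import pickle
d=cam('wrist'); im=snap('wrist','w7');pickle.dump(d[:2],open('w7.p','wb'))
print(readout.observe()['position'])
```

```text
[ 0.52398925 -0.01052298  0.16901357]
```

View pics/w7.png

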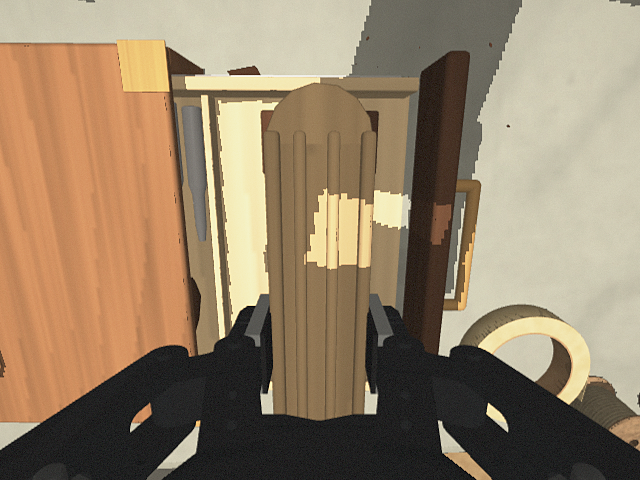

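w7 shows the slicker centred over the drawer, with the near cradle's outer sides at columns ≈263 and 378 (rows 112–175) and the chest edge and divider roughly parallel to it.

Run:
```python
from h import *
import pickle
np.set_printoptions(precision=4,suppress=True)
k=dict(zip('KV',pickle.load(open('w7.p','rb'))))
im=cv2.imread('pics/w7.png');g=im[:,:,2].astype(int)
for r in (118,135,150,165): print(r,g[r,255:272],g[r,370:388])
Z=lambda p,z:onz('wrist',p,z,**k)
for n,a,b,z in[('divider',(203,100),(219,330),.033),('board front top',(468,60),(440,345),.066),('board back top',(423,75),(405,330),.066),('chest edge',(166,92),(197,420),.074),('slick',(267,150),(274,400),.167),('slickR',(374,150),(367,400),.167)]:
    A,B=Z(a,z),Z(b,z);print(n,A,B,np.degrees(np.arctan2(*(A-B)[1::-1]))%180)
C=[Z(p,.05) for p in((263,115),(378,115),(264,170),(378,175))];print('cheeks',C)
T=readout.observe()['position'];u=np.array([.0698,.9976,0])
print('tool-y offset of cheek mids',[(u@((C[i]+C[i+1])/2-T))for i in(0,2)], 'width',[u@(C[i+1]-C[i]) for i in(0,2)], 'along', [np.array([-.9976,.0698,0])@(c-T) for c in C])
```

```text
118 [244 244 245 246 254 226 105 112 122 118 116 117 124 122 131 109 126] [ 71  61  61  66  59  64  62  49  89 156 159 156 158 159 158 160 160 157]
135 [245 245 244 245 247 255 168  96 104 122 130 136 139 134 142 137 133] [137 136 137 134 130 134  75  61 159 160 158 157 158 160 160 161 162 162]
150 [245 245 244 245 245 251 242 121  83 124 129 133 136 134 137 137 138] [136 140 136 133 129 121  47 155 154 156 157 157 160 160 161 163 161 160]
165 [244 245 244 245 245 247 255 188 100  95 127 133 131 140 139 136 136] [138 139 136 130 134  60 121 154 157 156 156 160 158 160 162 161 159 160]
divider [ 0.4197 -0.0806  0.033 ] [ 0.5887 -0.0941  0.033 ] 175.41818276755058
board front top [0.4133 0.0813 0.066 ] [0.5937 0.0695 0.066 ] 176.2484724732285
board back top [0.4194 0.0561 0.066 ] [0.5803 0.0451 0.066 ] 176.1198412735099
chest edge [ 0.4195 -0.0887  0.074 ] [ 0.6376 -0.1063  0.074 ] 175.40432781767458
slick [ 0.454  -0.0233  0.167 ] [ 0.552  -0.0309  0.167 ] 175.53568869041507
slickR [0.4565 0.0124 0.167 ] [0.5546 0.0068 0.167 ] 176.78069983666413
cheeks [array([ 0.4332, -0.0395,  0.05  ]), array([0.4381, 0.0325, 0.05  ]), array([ 0.4669, -0.0426,  0.05  ]), array([0.4752, 0.0316, 0.05  ])]
tool-y offset of cheek mids [np.float64(0.0008087718392102905), np.float64(0.0013031546682234429)] width [np.float64(0.07215662518366672), np.float64(0.07454771217978994)] along [np.float64(0.08856568632087097), np.float64(0.08866905136962079), np.float64(0.05474682103807574), np.float64(0.05164182324185439)]
```

>>> arm_command(rows="1 0 0 20 0 0 0;1 0 0 30 0 0 0;1 0 0 25 0 0 0;1 0 0 15 0 0 0;1 0 0 5 0 0 0")

```text
time_s: 14.98
position: [0.5231, -0.0099, 0.0717]
tool_rot: [[-0.998, 0.068, -0.004], [0.068, 0.998, 0.001], [0.004, 0.001, -1.0]]
ft_force: [-0.1, 0.1, -2.1]
grip_width: 0.0343
```

>>> arm_command(rows="1 0 0 4 0 0 0;1 0 0 4 0 0 0;1 0 0 4 0 0 0;1 0 0 0 0 0 0")

```text
time_s: 15.32
position: [0.5243, -0.0109, 0.0619]
tool_rot: [[-0.998, 0.07, 0.0], [0.07, 0.998, -0.0], [-0.0, -0.0, -1.0]]
ft_force: [0.2, -1.0, -1.9]
grip_width: 0.0343
```

>>> arm_command(rows="1 0 0 4 0 0 0;1 0 0 4 0 0 0;1 0 0 3 0 0 0;1 0 0 0 0 0 0;1 0 0 0 0 0 0")

```text
time_s: 15.73
position: [0.5242, -0.0111, 0.0507]
tool_rot: [[-0.998, 0.07, -0.0], [0.07, 0.998, 0.0], [0.0, 0.0, -1.0]]
ft_force: [-0.2, -0.2, -1.6]
grip_width: 0.0349
```

>>> arm_command(rows="1 0 0 1.5 0 0 0;1 0 0 1 0 0 0;1 0 0 0.5 0 0 0;1 0 0 0 0 0 0;1 0 0 0 0 0 0")

```text
time_s: 16.15
position: [0.5243, -0.0111, 0.0481]
tool_rot: [[-0.998, 0.07, 0.0], [0.07, 0.998, -0.0], [-0.0, -0.0, -1.0]]
ft_force: [-2.3, 0.3, 3.8]
grip_width: 0.0344
```

>>> arm_command(rows="0.4 0 0 0 0 0 0;0.4 0 0 0 0 0 0;0.35 0 0 0 0 0 0;0.35 0 0 0 0 0 0;0.35 0 0 0 0 0 0")

```text
time_s: 16.57
position: [0.5242, -0.0111, 0.0478]
tool_rot: [[-0.998, 0.07, -0.0], [0.07, 0.998, -0.0], [0.0, -0.0, -1.0]]
ft_force: [-0.4, -0.5, 0.8]
grip_width: 0.0554
```

>>> arm_command(rows="0.35 0 0 0 0 0 0;0.35 0 0 -10 0 0 0;0.35 0 0 -20 0 0 0;0.35 0 0 -30 0 0 0;0.35 0 0 -40 0 0 0")

```text
time_s: 16.98
position: [0.5231, -0.0108, 0.148]
tool_rot: [[-0.998, 0.07, -0.004], [0.07, 0.998, 0.001], [0.004, 0.001, -1.0]]
ft_force: [1.5, 0.1, 0.3]
grip_width: 0.0552
```

>>> arm_command(rows="0.35 0 0 -20 0 0 0;0.35 0 0 0 0 0 0;0.35 0 0 0 0 0 0")

```text
time_s: 17.23
position: [0.5244, -0.0111, 0.1692]
tool_rot: [[-0.998, 0.07, 0.003], [0.07, 0.998, -0.001], [-0.003, -0.0, -1.0]]
ft_force: [-0.1, -0.5, -2.2]
grip_width: 0.0554
```

Run:
```python
from h import *
import pickle
np.set_printoptions(precision=4,suppress=True)
d=cam('wrist'); im=snap('wrist','w8');s=snap('side','s8');pickle.dump(d[:2],open('w8.p','wb'))
cv2.imwrite('pics/c8.png',np.hstack([cv2.resize(im[:,:,::-1],(480,360)),cv2.resize(s[140:300,240:440,::-1],(320,360))]))
k=dict(K=d[0],V=d[1])
print(readout.observe()['position'])
hsv=cv2.cvtColor(im,cv2.COLOR_RGB2HSV);
print([proj('wrist',p,**k) for p in ([.435,-.005,.054],[.524,-.011,.054])])
```

```text
[ 0.5236 -0.0109  0.1671]
[array([318.1803, 112.3147]), array([318.5415, 251.2728])]
```

View pics/c8.png

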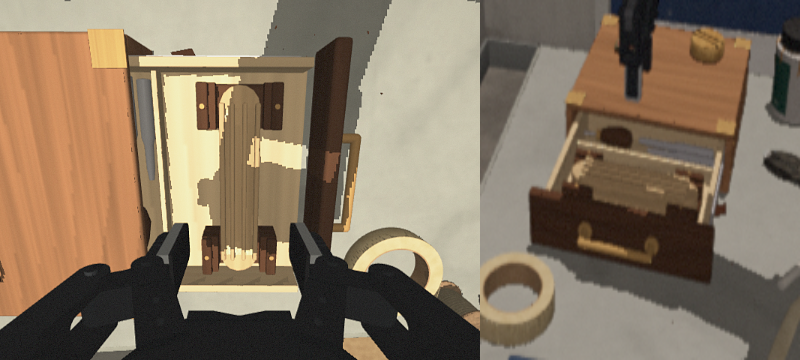

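c8 shows the slicker lying in both cradles, centred. Next I'll close the fingers, move in front of the pull, and push the drawer home.

>>> arm_command(rows="1 0 20 0 0 0 0;1 0 35 0 0 0 0;1 0 40 0 0 0 0;1 0 35 0 0 0 0;1 0 16 0 0 0 0")

```text
time_s: 17.75
position: [0.5336, 0.138, 0.1664]
tool_rot: [[-0.998, 0.068, -0.003], [0.068, 0.998, 0.001], [0.003, 0.001, -1.0]]
ft_force: [0.5, 0.3, 0.3]
grip_width: -0.0001
```

>>> arm_command(rows="1 0 0 0 0 0 6.92;1 0 0 0 0 0 6.92;1 0 0 0 0 0 6.92;1 0 0 0 0 0 6.92;1 0 0 0 0 0 6.92")

```text
time_s: 18.17
position: [0.5339, 0.1346, 0.1663]
tool_rot: [[-0.777, 0.629, -0.003], [0.629, 0.777, -0.0], [0.002, -0.002, -1.0]]
ft_force: [0.3, 0.0, -0.5]
grip_width: 0.0004
```

>>> arm_command(rows="1 0 0 0 0 0 6.92;1 0 0 0 0 0 6.92;1 0 0 0 0 0 6.92;1 0 0 0 0 0 6.92;1 0 0 0 0 0 6.92")

```text
time_s: 18.58
position: [0.5339, 0.1345, 0.1663]
tool_rot: [[-0.283, 0.959, -0.003], [0.959, 0.283, -0.0], [0.001, -0.003, -1.0]]
ft_force: [0.1, -0.5, -0.9]
grip_width: 0.0003
```

>>> arm_command(rows="1 0 0 0 0 0 6.92;1 0 0 0 0 0 6.92;1 0 0 0 0 0 6.92;1 0 0 20 0 0 0;1 0 0 30 0 0 0")

```text
time_s: 19.0
position: [0.5352, 0.1347, 0.1181]
tool_rot: [[0.07, 0.998, 0.003], [0.998, -0.07, 0.0], [0.0, 0.003, -1.0]]
ft_force: [0.6, 0.4, 0.1]
grip_width: 0.0001
```

>>> arm_command(rows="1 0 0 35 0 0 0;1 0 0 25 0 0 0;1 0 0 13 0 0 0;1 0 0 0 0 0 0;1 0 0 0 0 0 0")

```text
time_s: 19.42
position: [0.5339, 0.1346, 0.0438]
tool_rot: [[0.07, 0.998, -0.003], [0.998, -0.07, -0.0], [-0.0, -0.003, -1.0]]
ft_force: [-0.3, -0.0, -0.1]
grip_width: 0.0002
```

>>> arm_command(rows="1 -14 0 0 0 0 0;1 -6 0 0 0 0 0;1 -5 0 0 0 0 0;1 -7 0 0 0 0 0;1 -8 0 0 0 0 0")

```text
time_s: 19.83
position: [0.532, 0.0945, 0.0455]
tool_rot: [[0.069, 0.998, 0.001], [0.998, -0.069, 0.0], [0.0, 0.001, -1.0]]
ft_force: [0.7, 0.7, 0.3]
grip_width: 0.0
```

>>> arm_command(rows="1 -10 0 0 0 0 0;1 -10 0 0 0 0 0;1 -10 0 0 0 0 0;1 -10 0 0 0 0 0;1 -10 0 0 0 0 0")

```text
time_s: 20.25
position: [0.528, 0.0437, 0.0448]
tool_rot: [[0.07, 0.998, -0.0], [0.998, -0.07, 0.0], [0.0, -0.0, -1.0]]
ft_force: [0.4, 1.9, 1.6]
grip_width: 0.0001
```

>>> arm_command(rows="1 -10 0 0 0 0 0;1 -10 0 0 0 0 0;1 -10 0 0 0 0 0;1 -10 0 0 0 0 0;1 -10 0 0 0 0 0")

```text
time_s: 20.67
position: [0.5244, -0.006, 0.0447]
tool_rot: [[0.07, 0.998, -0.001], [0.998, -0.07, 0.0], [0.0, -0.001, -1.0]]
ft_force: [-0.7, 2.4, 1.7]
grip_width: 0.0002
```

>>> arm_command(rows="1 -7 0 0 0 0 0;1 -6 0 0 0 0 0;1 -5 0 0 0 0 0;1 -4 0 0 0 0 0;1 -3 0 0 0 0 0")

```text
time_s: 21.08
position: [0.5229, -0.0302, 0.0447]
tool_rot: [[0.07, 0.998, -0.0], [0.998, -0.07, 0.0], [0.0, -0.0, -1.0]]
ft_force: [0.3, 9.9, -0.4]
grip_width: 0.0002
```

>>> arm_command(rows="1 -3 0 0 0 0 0;1 -3 0 0 0 0 0;1 -3 0 0 0 0 0;1 0 0 0 0 0 0;1 0 0 0 0 0 0")

```text
time_s: 21.5
position: [0.5226, -0.0393, 0.0449]
tool_rot: [[0.07, 0.998, 0.0], [0.998, -0.07, -0.001], [-0.001, 0.001, -1.0]]
ft_force: [-0.2, -0.2, 0.6]
grip_width: -0.0001
```

>>> arm_command(rows="1 -2 0 0 0 0 0;1 -2 0 0 0 0 0;1 0 0 0 0 0 0;1 0 0 0 0 0 0")

```text
time_s: 21.83
position: [0.5221, -0.0431, 0.0448]
tool_rot: [[0.07, 0.998, 0.0], [0.998, -0.07, -0.0], [-0.0, 0.0, -1.0]]
ft_force: [-0.3, 0.1, -0.2]
grip_width: -0.0001
```

>>> arm_command(rows="1 -1 0 0 0 0 0;1 -1 0 0 0 0 0;1 -1 0 0 0 0 0;1 0 0 0 0 0 0;1 0 0 0 0 0 0")

```text
time_s: 22.25
position: [0.5219, -0.0447, 0.0448]
tool_rot: [[0.07, 0.998, 0.0], [0.998, -0.07, 0.002], [0.002, 0.0, -1.0]]
ft_force: [1.4, 9.0, 1.1]
grip_width: 0.0002
```

>>> arm_command(rows="1 5 0 0 0 0 0;1 15 0 0 0 0 0;1 25 0 0 0 0 0;1 30 0 0 0 0 0;1 15 0 -25 0 0 0")

```text
time_s: 22.67
position: [0.526, 0.0462, 0.0668]
tool_rot: [[0.069, 0.998, -0.008], [0.998, -0.069, 0.001], [0.001, -0.008, -1.0]]
ft_force: [-0.5, -0.2, -0.5]
grip_width: 0.0
```

>>> arm_command(rows="1 0 0 -40 0 0 0;1 0 0 -40 0 0 0;1 0 0 -20 0 0 0;1 0 0 0 0 0 0;1 0 0 0 0 0 0")

```text
time_s: 23.08
position: [0.5283, 0.0439, 0.1705]
tool_rot: [[0.07, 0.998, 0.002], [0.998, -0.07, -0.001], [-0.0, 0.002, -1.0]]
ft_force: [-0.2, 0.6, -1.2]
grip_width: 0.0002
```

Run:
```python
from h import *
import pickle
np.set_printoptions(precision=4,suppress=True)
d=cam('wrist');w=snap('wrist','w9');s=snap('side','s9');pickle.dump(d[:2],open('w9.p','wb'))
cv2.imwrite('pics/c9.png',np.hstack([cv2.resize(s[120:440,160:460,::-1],(400,427)),cv2.resize(w[:,:,::-1],(400,427))]))
print(readout.observe()['position'],readout.observe()['ft_force'],readout.observe()['time_s'])
```

```text
[0.5275 0.0438 0.1687] [-0.0465 -0.4163 -0.6028] 23.1833
```

View pics/c9.png

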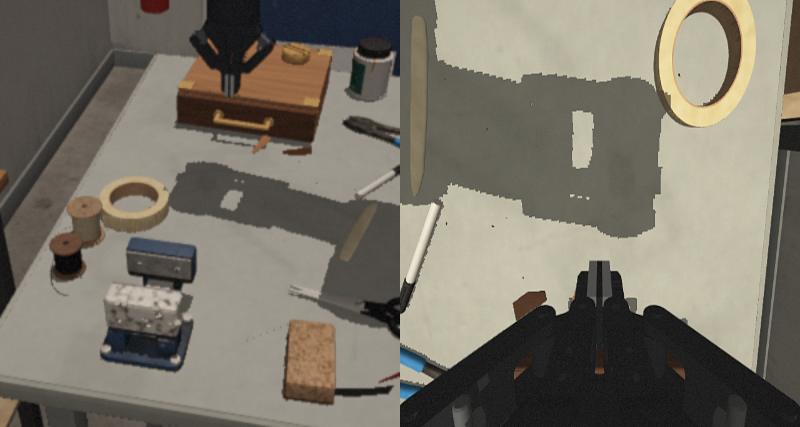

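c9 shows the drawer flush with the chest, the vice open, and the cork and tape in their original places. The arm is clear of everything.

```bash
python3 -c "
from rig import env
print(env.close_job())"
```

```text
the job is handed in; nothing more can be done
None
```

I did every step of the task in order and handed the job in at about 23 s of the 72 s allowed; no verdict is reported.

- **Vice:** I pushed the jaw open by about 16 mm, measured from the gap growing from 36 to about 52 mm (value about 0.047 m). The slicker slid along with the jaw, so I measured its place again before gripping.
- **Lifting out and laying down:** I took the slicker by its near end, lifted it well clear of the jaws and lowered it while still held. I had gripped it a little low. The fingertips appear to have met the bench first (about 13 N), with the slicker by my estimate up to 5 mm above it. It settled when released and lay flat.
- **Cradles:** I took it again by its middle and lowered it until it met the seats at the expected height. The last view before shutting the drawer showed it centred in both cradles.
- **Drawer:** Pushing it met about 10 N at the catch, which then drew it in. A light touch of 9 N found it against its stop, within 1 mm of where I expected home to be.

In the final picture the drawer is flush, the vice is open, the cork block and tape roll look unmoved, and the arm is clear. I could not see the slicker once the drawer was shut. The slicker measured about 175 mm long from the wrist camera instead of 180 mm, which made no difference to the grasps.

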